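# Snap the large food box shut

### The job

Two snap-lock food boxes stand on the cupboard's steel shelf with their lids on and all their clips open. Push down the four side clips of the larger box, one after another, until each hangs down flat along the box's side. Leave the box standing about where it is, and do not touch the smaller box.

Things in the scene. Friction and masses are not known exactly. Their poses are not given: they have to be found in the camera images.
- large_box: The larger snap-lock food box: white plastic, grey lid on, about 1.3 kg. Lid 146 mm (its x) by 206 mm (its y), walls 6 mm inside the lid's edge, total height 80 mm. Origin: centre of its underside, z up. Loose on a flat steel shelf board, 12 mm above the work surface, turned up to 26 degrees from square. One hinged clip at the middle of each side, all open at the start.
- clip_front (a joint): White clip on the large box's -x side (box axes): flap 50 wide, 36 long, 4 mm thick. Hinge line level, along that side; its middle at (-77, 0, 74) mm in the box frame, 4 mm outside the lid's edge. Radians: 0 = open, pointing outward, 15 degrees above level; 1.833 = shut, its stop, hanging straight down. Starts at 0 to 0.5. Stiff hinge: it stays where it is left, and 0.5 to 4 N on the flap turns it.
- clip_back (a joint): White clip on the large box's +x side (box axes): flap 50 wide, 36 long, 4 mm thick. Hinge line level, along that side; its middle at (77, 0, 74) mm in the box frame, 4 mm outside the lid's edge. Radians: 0 = open, pointing outward, 15 degrees above level; 1.833 = shut, its stop, hanging straight down. Starts at 0 to 0.5. Stiff hinge: it stays where it is left, and 0.5 to 4 N on the flap turns it.
- clip_left (a joint): White clip on the large box's +y side (box axes): flap 50 wide, 36 long, 4 mm thick. Hinge line level, along that side; its middle at (0, 107, 74) mm in the box frame, 4 mm outside the lid's edge. Radians: 0 = open, pointing outward, 15 degrees above level; 1.833 = shut, its stop, hanging straight down. Starts at 0 to 0.5. Stiff hinge: it stays where it is left, and 0.5 to 4 N on the flap turns it.
- clip_right (a joint): White clip on the large box's -y side (box axes): flap 50 wide, 36 long, 4 mm thick. Hinge line level, along that side; its middle at (0, -107, 74) mm in the box frame, 4 mm outside the lid's edge. Radians: 0 = open, pointing outward, 15 degrees above level; 1.833 = shut, its stop, hanging straight down. Starts at 0 to 0.5. Stiff hinge: it stays where it is left, and 0.5 to 4 N on the flap turns it.
- small_box: The smaller snap-lock box, to be left alone: square lid 110 by 110 mm, 56 mm high; open clips stick out 39 mm beyond the lid on all four sides. Origin: centre of its underside. On the same shelf, left or right of the large box. Other bystanders (bowls with a scoop across, 125 mm jar, tin, cup) stand farther out, near the shelf's ends and far edge.

How it is judged (in metres and radians):
At the end, for the whole second after the job is handed in: All four clips of the large box are shut (each beyond 1.4 rad, that is within 25 degrees of hanging straight down); the large box stands upright (within 5 degrees), at rest, within 40 mm of where it started (value of joint each of clip_front, clip_back, clip_left, clip_right above 1.4 rad and distance of large_box from where it was at the start of the episode below 0.04 m and angle between large_box's own z axis and vertical below 0.1 rad and linear speed of large_box below 0.02 m/s); the robot touches nothing.
It fails at once if the robot touches the small box or its clips (contact force between any of the fingers, the arm and small_box above 1 N).
It fails at once if the large box is tipped by more than 15 degrees (angle between large_box's own z axis and vertical above 0.26 rad).
It also fails if it takes over 51 s, if anything falls off the work surface, if the arm or the gripper's body presses on something with over 40 N, if the wrist force passes 120 N, or if a joint passes its speed limit or range.

### The arm

A 6-joint arm with a two-finger parallel gripper is mounted at the origin on the work surface. World frame = base frame: x ahead of the robot, y to its left, z up, the work surface at z = 0. Lengths are in mm, angles in rad, forces in N, time in s.
With the tool pointing down it reaches from about 400 to 925 mm from the base axis. Payload 12.5 kg.
Tool frame: the origin (TCP) lies at the very end of the fingers, on their centre line; the grasp point (between the pads) lies 19 mm behind it (env.tcp_to_grasp is the distance from the TCP to the grasp point, in mm); z points along the fingers, x is the direction in which the jaws open and shut, and the axes are right-handed (so a half turn about z gives the same grasp; the last joint's range is limited). The gripper opens to 95 mm and grips with 3 to 60 N. Pads are 20 mm wide; open, the fingers measure 119 mm over their backs; the gripper's body (75 mm by 180 mm) begins 59 mm behind the grasp point.
Start: joints at [-1.339, 0.491, 1.559, -0, 1.092, -0.106], TCP at [207.156, -589.689, 214.661] pointing down, gripper open.
Joint ranges: [-3.1, 3.1], [-0.84, 2.19], [0.05, 2.79], [-1.13, 4.28], [0.06, 2.93], [-2.69, 2.69]. Speed limits (rad/s): [2.22, 2.22, 2.79, 3.14, 3.14, 3.14].

### API

Orientations are given as [roll, pitch, yaw] about the fixed x, y, z axes, in that order (R = Rz(yaw) Ry(pitch) Rx(roll)).
In Python, from cell import env, vision, job gives the robot as it stands.
- The arm moves only by the shell command python3 -m pendant 'ROWS' [OPENING]. ROWS is JSON, a list of rows, each a list of 4 numbers: the shift along the tool's x, y, z in mm, then the turn about the tool's z in degrees. In form: [[tx, ty, tz, turn], ...]. A call has 1 to 8 rows; each row is the pose to reach, as a shift and turn from the pose measured when the call began, along the tool's axes at that moment; what a row does not reach only later rows make up. A row lasts 1/8 s, in which the tool goes at most 62.5 mm and 10.7 degrees, less where a joint would pass 70% of its speed; a pose out of reach is approached as far as the arm can. A call with a gripper value outside its range is refused whole. OPENING is the closure, from 0 (fully open) to 1 (shut), set as the call begins (- or left out, the last holds). The fingers move at their own pace and stop on an object; the grip force is fixed at half the most. Time passes only in rows, so rows that repeat a pose let the fingers close. It gives the time, the measured TCP pose, the force and the opening at its end, in the units of the state.
- env.state(): the state, without advancing time (a new reading comes with each control period).
- vision.read_camera(name): name is "scene" or "top"; returns a dict with "pixels" (384x512x3 uint8, red, green, blue), "intrinsics" (3x3 intrinsics, pixels), "k1" (the pictures are not rectified: a ray, as slopes to the right and down, at radius r is drawn at 1 + k1 r^2 times it, then the intrinsics apply), "R" (3x3) and "t" (3): a world point X has camera coordinates R X + t. Camera axes: x right, y down, z forward; pixel columns grow to the right and rows downward; lengths in mm; the calibration is good to about 2 mm. A picture is of the moment at which its call begins. There is no depth.
- job.job_done(): hands the job in, once; it reports no verdict.
Trained networks look in a picture, given as the dict that the camera call returned (one of the last four; its "shot" number tells which), for a name from the list of things; names that differ only in an ending like _2 or _b are one class to them, and where a whole thing is asked for, a point or a joint stands for the part that bears it (a point fixed in the world has none). Each returns a list of dicts, best first, with "confidence" (0 to 1); they miss things now and then, are a little off and sometimes report something else, mostly with a low value. They report only what shows in the picture. A call takes as long as a camera call.
- vision.find_in(picture, query): "at" ([x, y, z] in mm, in the coordinates of the camera as it stood for that picture, good to about 4 mm: the middle of the surface that is visible of it).
- vision.regions_of(picture, query): "pixels" (384x512 bool, what is visible of it).
The state is a dict: "t": time; "joints": joint angles; "qvel": joint speeds; "tau": joint torques, N m; "eef_pos": TCP position; "tcp_rot": TCP orientation; "ft_force": force on the tool from outside, world axes, zero at the start; "moment": the same for the moment, N m; "opening": opening from 0.0 (shut) to 1.0 (fully open).
Only numpy, scipy, OpenCV 4.12 (cv2) and the standard library are available. Lean on these libraries where they do the work, as an engineer would, in place of code of your own. Each camera call takes 0.05 s, during which the arm holds its last target.

## Working session

There is one attempt and no reset: what is moved stays moved. The work goes in short steps, Python scripts to look and compute and a shell command to move; the robot and the scene stay as the last step left them, time stands still between calls to the robot, and variables do not carry over. Pictures are saved under pics/ and viewed, and the job is handed in when it is done.

```bash
ls; mkdir -p pics; python3 - <<'E'
from cell import env, vision, job
import cv2
s=env.state();print(s)
for n in("scene","top"):
    p=vision.read_camera(n)
    cv2.imwrite(f"pics/{n}0.png",p["pixels"][:,:,::-1])
    print(n,p["intrinsics"],p["k1"],p["R"],p["t"])
    for q in("large_box","small_box","clip_front","clip_left"):
        import numpy as np
        for d in vision.find_in(p,q)[:6]:
            print(q,d["confidence"],(np.array(p["R"]).T@(np.array(d["at"])-p["t"])).round(0))
E
```

```text
pics
{'t': 0.0, 'joints': array([-1.33860432e+00,  4.91599723e-01,  1.55946144e+00, -3.36312686e-05,
        1.09169752e+00, -1.05617953e-01]), 'qvel': array([ 0.00156271,  0.0008536 ,  0.00172196,  0.00145025, -0.00112704,
       -0.00074543]), 'tau': array([-4.03589456e-04, -6.12648296e+01, -2.58182627e+01,  6.92657358e-02,
        4.82325337e-02, -1.19999345e-04]), 'eef_pos': array([ 207.08393631, -589.43144788,  214.03266775]), 'tcp_rot': array([-3.14149939e+00,  1.16268112e-03, -1.23297079e+00]), 'ft_force': array([ 1.35251611, -0.0077326 ,  1.45447655]), 'moment': array([ 0.0028399 , -0.0389767 , -0.05985024]), 'opening': 1.0017186695895537}
scene [[441.72628701   0.         253.37384565]
 [  0.         441.72628701 190.15246523]
 [  0.           0.           1.        ]] -0.116516123936521 [[-0.37490076  0.92678669 -0.02271232]
 [ 0.59308452  0.22093888 -0.77423301]
 [-0.71253082 -0.30373087 -0.632493  ]] [ 189.9222716  -266.97045255 1470.55664055]
large_box 0.95 [ 583. -159.   93.]
small_box 0.96 [525. 199.  63.]
clip_left 0.62 [507. -61.  84.]
top [[395.47537152   0.         256.36928479]
 [  0.         395.47537152 194.13084528]
 [  0.           0.           1.        ]] -0.06247084141907276 [[-0.0257435  -0.99965612  0.00499122]
 [-0.99287969  0.02498746 -0.11647121]
 [ 0.11630644 -0.00795406 -0.99318153]] [   1.53045774  561.45286974 1012.08888788]
large_box 0.93 [ 544. -181.   93.]
small_box 0.78 [513. 199.  71.]
clip_left 0.71 [506. -67.  91.]
```

View pics/top0.png

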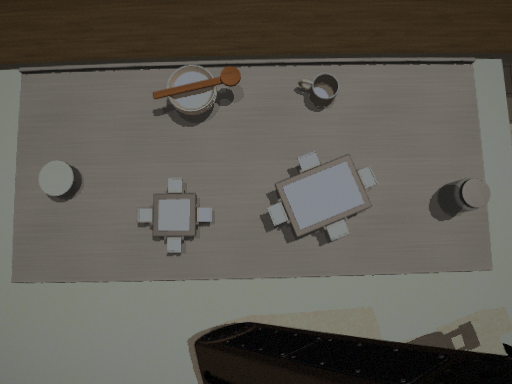

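View pics/scene0.png

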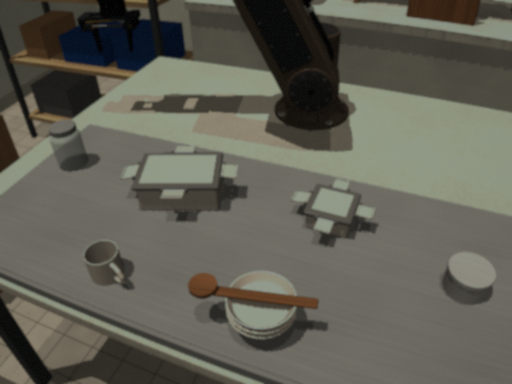

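```bash
python3 - <<'E'
import cv2,numpy as np
a=cv2.imread("pics/top0.png")[140:260,250:390]
cv2.imwrite("pics/top0c.png",cv2.convertScaleAbs(cv2.resize(a,None,fx=5,fy=5,interpolation=cv2.INTER_CUBIC),alpha=1.4))
a=cv2.imread("pics/scene0.png")[135:225,110:250]
cv2.imwrite("pics/scene0c.png",cv2.convertScaleAbs(cv2.resize(a,None,fx=5,fy=5,interpolation=cv2.INTER_CUBIC),alpha=1.4))
E
```

```text
(no output)
```

View pics/top0c.png

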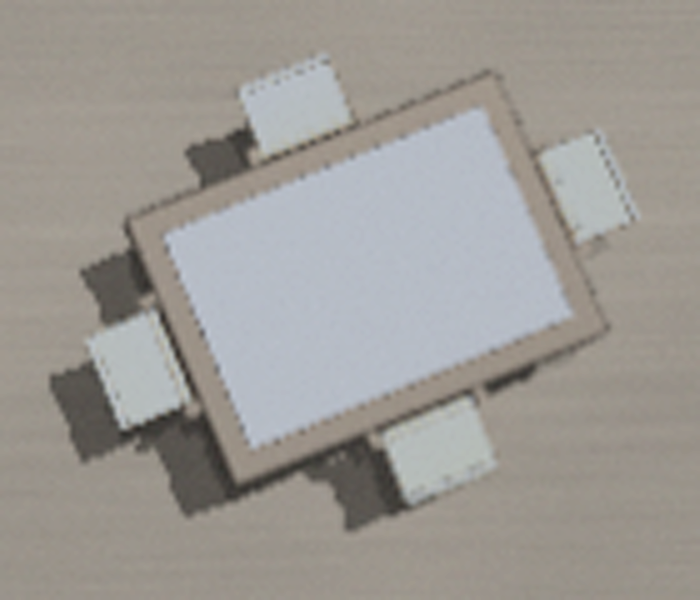

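View pics/scene0c.png

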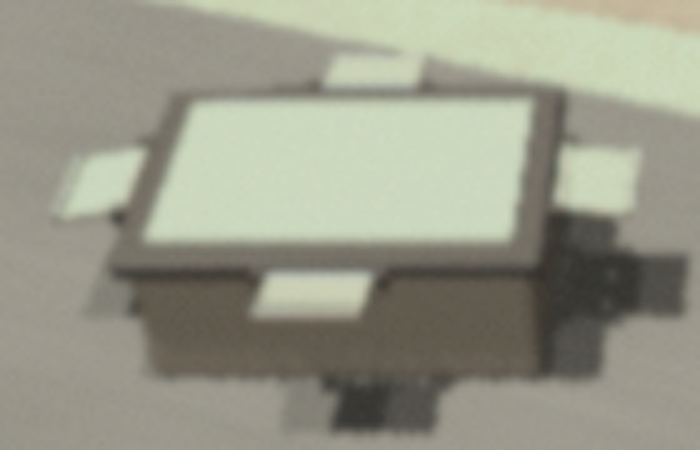

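```bash
cat >h.py <<'E'
import numpy as np, cv2
from scipy.optimize import least_squares
def proj(p,X):
    c=np.atleast_2d(X)@np.array(p["R"]).T+np.array(p["t"])
    s=c[:,:2]/c[:,2:];r2=(s**2).sum(1,keepdims=True)
    s=s*(1+p["k1"]*r2);K=p["intrinsics"]
    return s*K[0,0]+[K[0,2],K[1,2]]
C=np.array([[73,103],[73,-103],[-73,-103],[-73,103]],float)
def box(q,P):
    P=np.atleast_2d(P);c,s=np.cos(q[2]),np.sin(q[2])
    return np.c_[q[0]+c*P[:,0]-s*P[:,1],q[1]+s*P[:,0]+c*P[:,1],P[:,2]+12]
def fit(obs):
    def f(q): return np.concatenate([(proj(p,box(q,np.c_[C,np.full(4,80.)]))-o).ravel() for p,o in obs])
    r=least_squares(f,[550,-170,.3]);return r.x,r.fun
def clip(side,a):  # box-frame corners of flap (hinge to tip)
    ax={'front':(-1,0),'back':(1,0),'left':(0,1),'right':(0,-1)}[side];ax=np.array(ax,float)
    h=77 if side in('front','back') else 107
    e=np.radians(15)-a;t=np.array([-ax[1],ax[0]])
    return np.array([np.r_[ax*(h+l*np.cos(e))+t*w,74+l*np.sin(e)] for l,w in((0,-25),(0,25),(36,25),(36,-25))])
E
python3 - <<'E'
from h import *
from cell import vision
top=vision.read_camera("top");sc=vision.read_camera("scene")
ot=np.array([[128,218],[493,72],[608,327],[235,485]])/5+[250,140]
os=np.array([[545,270],[115,268],[175,95],[562,90]])/5+[110,135]
for o in ([(top,ot)],[(sc,os)],[(top,ot),(sc,os)]):
    q,r=fit(o);print(q,np.degrees(q[2]),r.round(1))
for s in('front','back','left','right'):
    for a in(0,.25,.5):
        X=box(q,clip(s,a));print(s,a,((proj(top,X)-[250,140])*5).round(0)[2:].tolist(),((proj(sc,X)-[110,135])*5).round(0)[2:].tolist())
    print(s,box(q,clip(s,0.)).mean(0))
E
```

```text
[ 5.48547884e+02 -1.79760892e+02  3.61929123e-01] 20.737011231530108 [-1.4 -0.2  0.6 -1.3  1.   0.8 -0.1  0.7]
[ 5.51982891e+02 -1.72844373e+02  3.68287853e-01] 21.101339629994563 [ 0.6 -0.4 -1.5  0.7 -0.5 -0.4  1.5 -0.5]
[ 5.48934170e+02 -1.77122372e+02  3.64454961e-01] 20.881731095401815 [-2.5 -0.2 -0.6 -1.5 -0.   0.5 -1.1  0.6 -0.7 -1.5 -2.4 -0.6 -1.1 -1.5
  0.6 -1.3]
front 0 [[499.0, 461.0], [407.0, 500.0]] [[329.0, 39.0], [422.0, 38.0]]
front 0.25 [[496.0, 464.0], [404.0, 503.0]] [[331.0, 52.0], [425.0, 51.0]]
front 0.5 [[491.0, 463.0], [400.0, 501.0]] [[333.0, 67.0], [426.0, 66.0]]
front [ 460.74699325 -210.76556513   90.65874281]
back 0 [[229.0, 87.0], [320.0, 50.0]] [[361.0, 312.0], [251.0, 313.0]]
back 0.25 [[227.0, 88.0], [317.0, 52.0]] [[363.0, 329.0], [253.0, 329.0]]
back 0.5 [[226.0, 94.0], [315.0, 58.0]] [[366.0, 342.0], [257.0, 343.0]]
back [ 637.12134594 -143.47917914   90.65874281]
left 0 [[120.0, 428.0], [81.0, 334.0]] [[636.0, 132.0], [631.0, 193.0]]
left 0.25 [[117.0, 429.0], [78.0, 337.0]] [[639.0, 147.0], [634.0, 208.0]]
left 0.5 [[118.0, 429.0], [80.0, 337.0]] [[638.0, 161.0], [633.0, 223.0]]
left [504.59777337 -60.90565058  90.65874281]
right 0 [[600.0, 121.0], [640.0, 212.0]] [[47.0, 198.0], [72.0, 137.0]]
right 0.25 [[597.0, 123.0], [637.0, 213.0]] [[48.0, 212.0], [74.0, 152.0]]
right 0.5 [[590.0, 127.0], [630.0, 217.0]] [[54.0, 227.0], [79.0, 166.0]]
right [ 593.27056582 -293.33909368   90.65874281]
```

```bash
cat >>h.py <<'E'
from scipy.spatial.transform import Rotation as Ro
Q=[549.5,-177,.3645]
def to(*targets,q=Q):
    from cell import env
    s=env.state();R=Ro.from_euler('xyz',s["tcp_rot"]).as_matrix();p=np.array(s["eef_pos"])
    turn=-np.degrees((q[2]-np.pi/2)-s["tcp_rot"][2])
    c,sn=np.cos(q[2]),np.sin(q[2]);d=p[:2]-q[:2]
    print("t",round(s["t"],2),"box xyz",np.round([c*d[0]+sn*d[1],-sn*d[0]+c*d[1],p[2]-12],1),"turn",round(turn,2),"F",np.round(s["ft_force"],1),"open",round(s["opening"],2))
    for T in targets: print(T,(R.T@(box(q,T)[0]-p)).round(1))
def look(n):
    from cell import vision
    a=vision.read_camera("top");b=vision.read_camera("scene")
    f=lambda p,r,c:cv2.convertScaleAbs(cv2.resize(p["pixels"][r:r+120,c:c+155,::-1],None,fx=5,fy=5,interpolation=cv2.INTER_CUBIC)[:300*2],alpha=1.4)
    for p,r,c,k in((a,140,245,"t"),(b,125,105,"s")):
        cv2.imwrite(f"pics/{n}{k}.png",f(p,r,c))
E
python3 -c "
from h import *
to((-102,0,140),(-102,0,95))"
```

```text
t 0.6 box xyz [-467.  -263.5  202.7] turn -1.53 F [-0.3  0.   0.5] open 1.0
(-102, 0, 140) [-273.2 -357.8   62.6]
(-102, 0, 95) [-273.2 -357.8  107.6]
```

```bash
python3 -m pendant '[[-34,-45,8,-1.5],[-68,-90,16,-1.5],[-102,-134,24,-1.5],[-136,-179,31,-1.5],[-170,-224,39,-1.5],[-204,-268,47,-1.5],[-239,-313,55,-1.5],[-273,-358,62,-1.5]]' 1; python3 -m pendant '[[0,0,0,0],[0,0,0,0]]'; python3 -c "
from h import *
to((-102,0,90),(-102,0,30))"
```

```text
t: 1.6
eef_pos: [455.3, -211.9, 152.6]
tcp_rot: [-3.141, -0.001, -1.207]
ft_force: [-0.0, -0.2, -0.2]
opening: 0.217
t: 1.85
eef_pos: [455.3, -212.1, 152.7]
tcp_rot: [-3.141, -0.001, -1.206]
ft_force: [0.5, -0.3, 0.9]
opening: 0.024
t 1.85 box xyz [-100.5    0.8  140.7] turn 0.01 F [ 0.5 -0.3  0.9] open 0.02
(-102, 0, 90) [ 0.8  1.5 50.7]
(-102, 0, 30) [  0.7   1.5 110.7]
```

Nicely square. Descend on the front clip, then push in.

```bash
python3 -m pendant '[[0,2,25,0],[0,2,45,0],[0,2,55,0],[0,2,65,0],[0,2,75,0],[0,2,86,0],[0,2,98,0],[0,2,110,0]]'; python3 -c "
from h import *
to((-91,0,30))
look('f1')"
```

```text
t: 2.85
eef_pos: [453.5, -212.7, 41.8]
tcp_rot: [-3.141, -0.001, -1.206]
ft_force: [1.1, -0.9, 0.4]
opening: -0.0
t 2.85 box xyz [-102.5    0.8   29.8] turn 0.02 F [ 1.1 -0.9  0.4] open -0.0
(-91, 0, 30) [  0.9 -11.5  -0.2]
```

View pics/f1s.png

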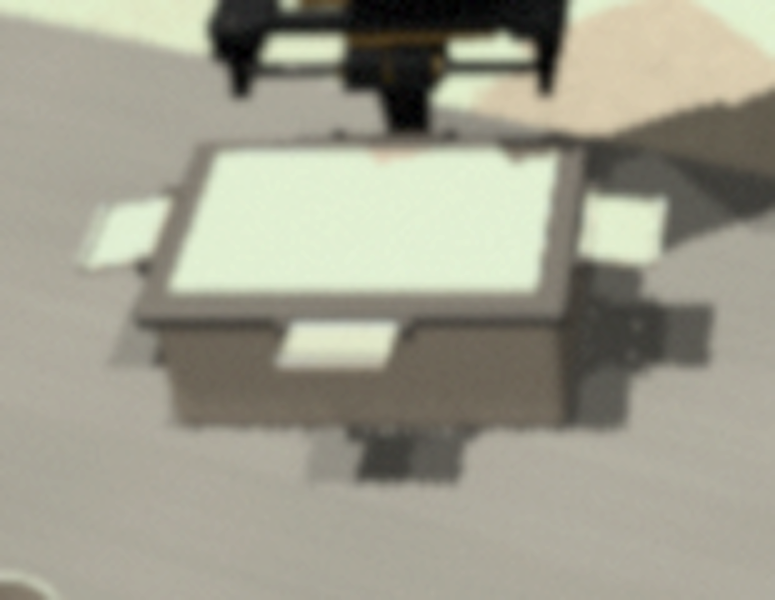

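View pics/f1t.png

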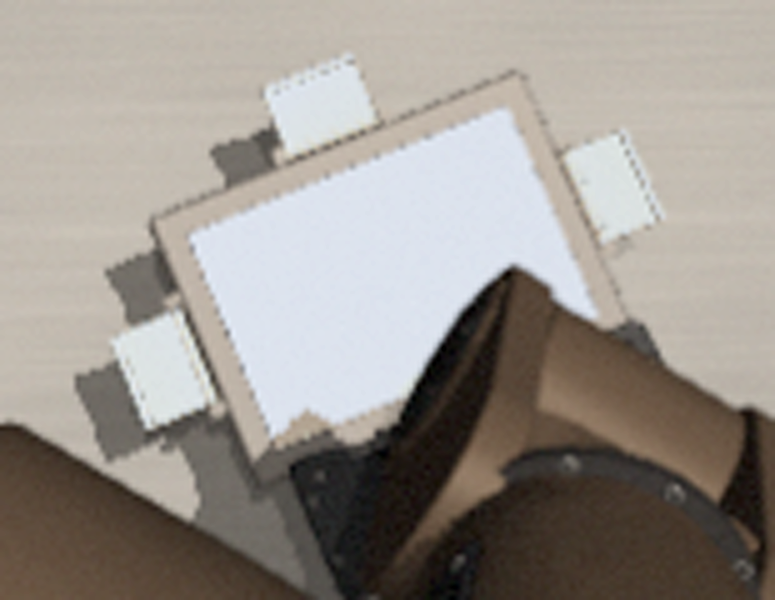

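The scene view shows the finger down behind the lid at (405,120), with the front flap no longer sticking out. The box hasn't moved: its top-view corner is still at (518,72). Next I push inward.

```bash
python3 -m pendant '[[0,-4,0,0],[0,-8,0,0],[0,-12,0,0],[0,-12,0,0],[0,-12,0,0]]'; python3 -c "
from h import *
to((-120,0,30),(-120,0,120))"
```

```text
t: 3.58
eef_pos: [463.7, -207.9, 41.5]
tcp_rot: [3.14, 0.002, -1.206]
ft_force: [-5.6, -0.9, 1.1]
opening: 0.006
t 3.58 box xyz [-91.2   1.7  29.5] turn 0.03 F [-5.6 -0.9  1.1] open 0.01
(-120, 0, 30) [ 1.7 28.8 -0.5]
(-120, 0, 120) [  1.5  29.  -90.5]
```

```bash
python3 -m pendant '[[0,10,0,0],[0,20,-5,0],[0,28,-30,0],[0,28,-80,0]]'; python3 -c "
from h import *
look('f2')
to((0,134,110))"
```

```text
t: 4.08
eef_pos: [436.3, -218.0, 121.7]
tcp_rot: [3.138, 0.005, -1.207]
ft_force: [0.6, 0.1, 0.3]
opening: 0.006
t 4.17 box xyz [-118.5   -0.   113.8] turn 0.0 F [ 0.9 -0.5  0.3] open 0.0
(0, 134, 110) [-134.  -118.4    3.5]
```

View pics/f2s.png

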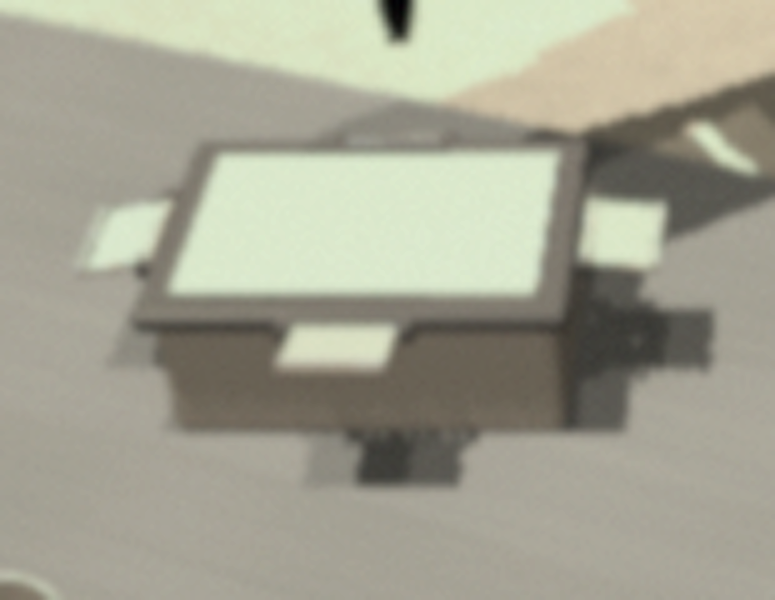

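The front flap is down: only its hinge edge shows, at (395,138). The box moved about 1 mm. Now the left clip.

```bash
python3 -m pendant '[[-30,-20,-8,0],[-65,-45,-8,0],[-100,-80,-8,0],[-134,-118,-5,0],[-134,-118,3,0],[-134,-118,3,0]]'; python3 -c "
from h import *
to((0,134,30))"
```

```text
t: 4.92
eef_pos: [500.6, -52.2, 121.8]
tcp_rot: [-3.141, -0.003, -1.206]
ft_force: [0.2, 0.1, -0.0]
opening: 0.004
t 4.92 box xyz [ -1.2 134.  109.8] turn 0.03 F [ 0.2  0.1 -0. ] open 0.0
(0, 134, 30) [-0.2 -1.2 79.8]
```

```bash
python3 -m pendant '[[0,-1,15,0],[0,-1,25,0],[0,-1,35,0],[0,-1,45,0],[0,-1,55,0],[0,-1,67,0],[0,-1,80,0],[0,-1,80,0]]'; python3 -m pendant '[[4,0,0,0],[8,0,0,0],[12,0,0,0],[12,0,0,0],[12,0,0,0]]';  python3 -c "
from h import *
to((0,134,30))"
```

```text
t: 5.92
eef_pos: [501.2, -52.0, 40.7]
tcp_rot: [3.141, -0.002, -1.206]
ft_force: [-0.9, 0.9, 0.5]
opening: 0.006
t: 6.55
eef_pos: [505.5, -63.3, 40.9]
tcp_rot: [3.141, -0.002, -1.206]
ft_force: [0.4, -0.3, 0.2]
opening: 0.001
t 6.55 box xyz [ -0.5 121.9  28.9] turn 0.03 F [ 0.4 -0.3  0.2] open 0.0
(0, 134, 30) [-12.1  -0.5  -1.2]
```

```bash
python3 -m pendant '[[2,0,0,0],[4,0,0,0],[4,0,0,0],[4,0,0,0]]';  python3 -c "
from h import *
to((0,150,30))"
```

```text
t: 7.05
eef_pos: [507.0, -67.0, 40.9]
tcp_rot: [3.141, -0.003, -1.206]
ft_force: [1.2, -0.4, -0.2]
opening: 0.009
t 7.05 box xyz [ -0.5 117.9  28.9] turn 0.03 F [ 1.2 -0.4 -0.2] open 0.01
(0, 150, 30) [-32.1  -0.5  -1.2]
```

```bash
python3 -c "
from h import *
look('l1')"
```

```text
(no output)
```

View pics/l1s.png

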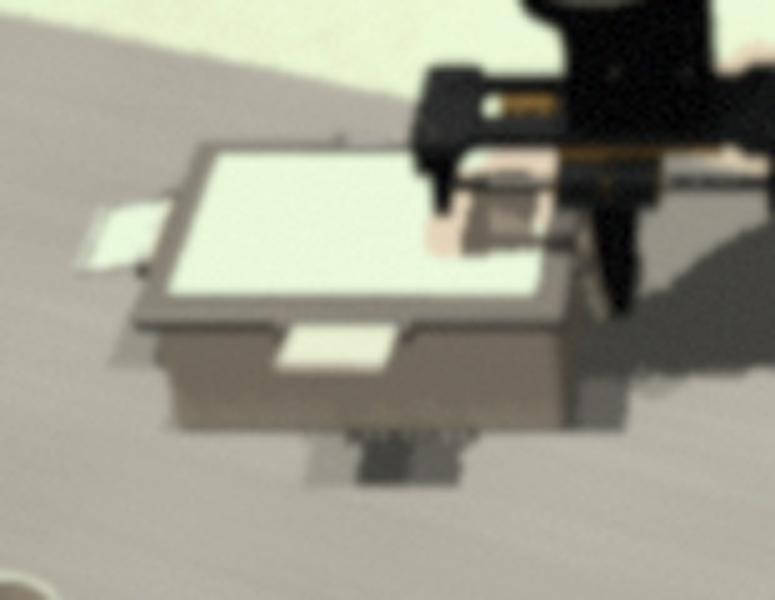

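View pics/l1t.png

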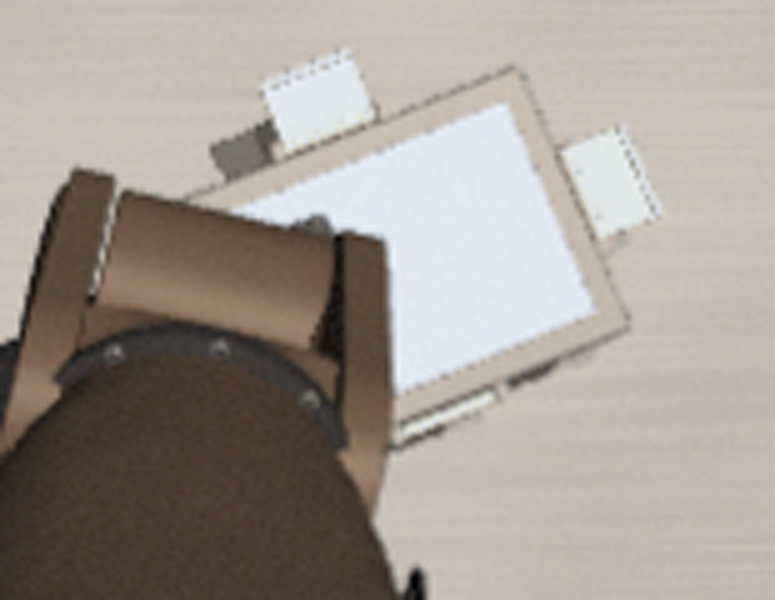

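The finger is at (620,300) and the flap at (590,270) is nearly vertical. The fingertip tapers, so there's still a small gap. I'll go in further in small steps, watching the force.

```bash
python3 -m pendant '[[2,0,0,0],[4,0,0,0],[4,0,0,0]]';  python3 -c "
from h import *
to()"; python3 -m pendant '[[1,0,0,0],[3,0,0,0],[3,0,0,0]]'; python3 -c "
from h import *
to((0,150,30))
look('l2')"
```

```text
t: 7.52
eef_pos: [507.4, -69.9, 40.7]
tcp_rot: [3.139, -0.0, -1.206]
ft_force: [-3.5, 8.4, 1.8]
opening: 0.006
t 7.53 box xyz [ -1.2 115.1  28.7] turn 0.02 F [-3.5  8.4  1.8] open 0.01
t: 7.9
eef_pos: [507.3, -71.6, 40.6]
tcp_rot: [3.138, 0.002, -1.206]
ft_force: [-3.4, 10.5, 4.5]
opening: 0.004
t 7.9 box xyz [ -1.8 113.5  28.6] turn 0.03 F [-3.4 10.5  4.5] open 0.0
(0, 150, 30) [-36.5  -1.8  -1.3]
```

View pics/l2s.png

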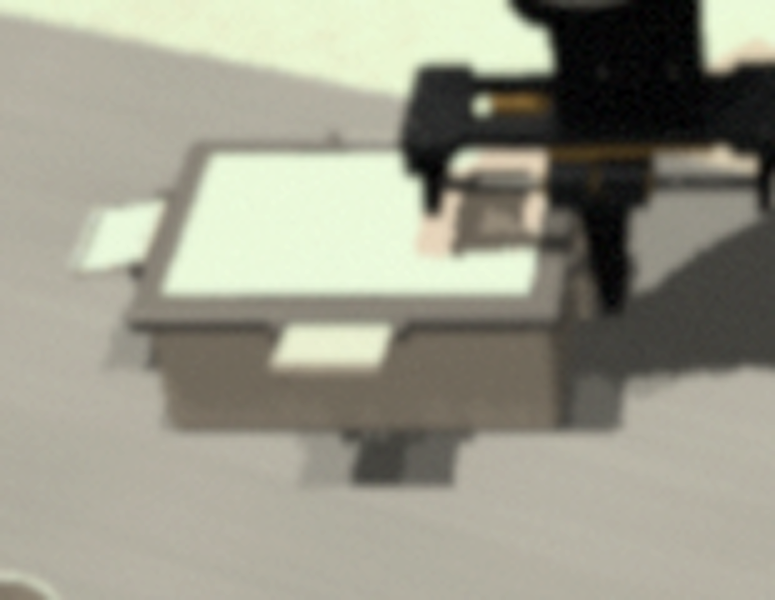

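It hit the stop at about 9 N and the box slid roughly 3 mm. Retreating outward, then up.

```bash
python3 -m pendant '[[-10,0,0,0],[-22,0,-3,0],[-34,0,-30,0],[-34,0,-90,0],[-34,0,-110,0],[-34,0,-110,0]]'; python3 -c "
from h import *
look('l3')
to((104,0,110))"
```

```text
t: 8.75
eef_pos: [496.1, -39.5, 152.0]
tcp_rot: [3.14, -0.0, -1.205]
ft_force: [0.7, 0.0, -1.9]
opening: 0.005
t 8.85 box xyz [ -1.7 147.8 138. ] turn 0.04 F [-0.6 -0.4  0.1] open 0.0
(104, 0, 110) [ 147.9 -105.8   27.2]
```

View pics/l3s.png

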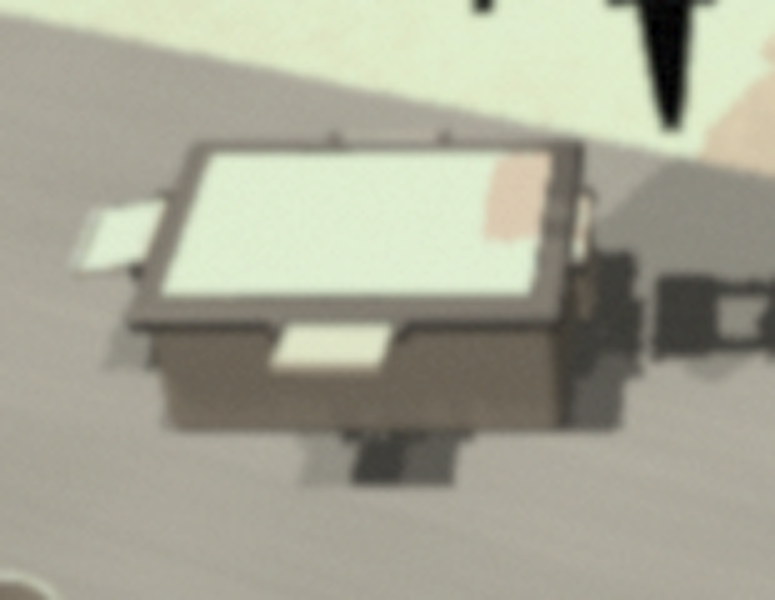

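View pics/l3t.png

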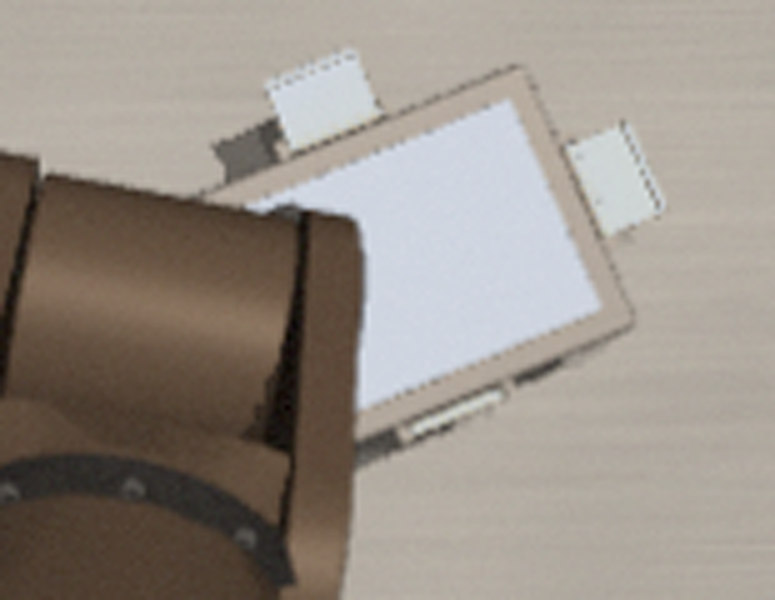

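The front flap now shows only as a thin strip at (455,415) in the top view. The left flap hangs flat at (582,230) in the scene view. Next is the back clip, allowing for the few-mm box shift.

```bash
python3 -m pendant '[[30,-20,5,0],[65,-45,10,0],[100,-70,15,0],[130,-92,20,0],[150,-106,25,0],[150,-106,27,0],[150,-106,27,0]]'; python3 -c "
from h import *
to((104,-2,30))"
```

```text
t: 9.72
eef_pos: [646.5, -141.1, 120.9]
tcp_rot: [3.135, 0.004, -1.206]
ft_force: [-0.1, 0.4, 0.8]
opening: 0.001
t 9.72 box xyz [103.4  -1.  108.9] turn 0.05 F [-0.1  0.4  0.8] open 0.0
(104, -2, 30) [ 1.3 -1.1 78.9]
```

```bash
python3 -m pendant '[[1,-1,15,0],[1,-1,25,0],[1,-1,35,0],[1,-1,45,0],[1,-1,55,0],[1,-1,67,0],[1,-1,79,0],[1,-1,79,0]]'; python3 -m pendant '[[0,4,0,0],[0,8,0,0],[0,11,0,0],[0,11,0,0],[0,11,0,0]]';  python3 -c "
from h import *
to((130,-2,30))"
```

```text
t: 10.72
eef_pos: [646.6, -141.4, 40.5]
tcp_rot: [3.133, 0.005, -1.206]
ft_force: [-1.0, 0.5, 0.8]
opening: 0.003
t: 11.35
eef_pos: [636.4, -145.4, 40.8]
tcp_rot: [3.134, 0.005, -1.206]
ft_force: [0.1, 0.5, -0.5]
opening: 0.005
t 11.35 box xyz [92.5 -1.4 28.8] turn 0.04 F [ 0.1  0.5 -0.5] open 0.01
(130, -2, 30) [  0.6 -37.5  -1.5]
```

```bash
python3 -m pendant '[[0,2,0,0],[0,3,0,0],[0,3,0,0]]';  python3 -c "
from h import *
to((130,-2,30));look('b1')"
```

```text
t: 11.72
eef_pos: [633.8, -146.4, 40.8]
tcp_rot: [3.134, 0.005, -1.206]
ft_force: [3.4, 1.0, -1.6]
opening: 0.006
t 11.72 box xyz [89.7 -1.4 28.8] turn 0.04 F [ 3.4  1.  -1.6] open 0.01
(130, -2, 30) [  0.6 -40.3  -1.5]
```

View pics/b1s.png

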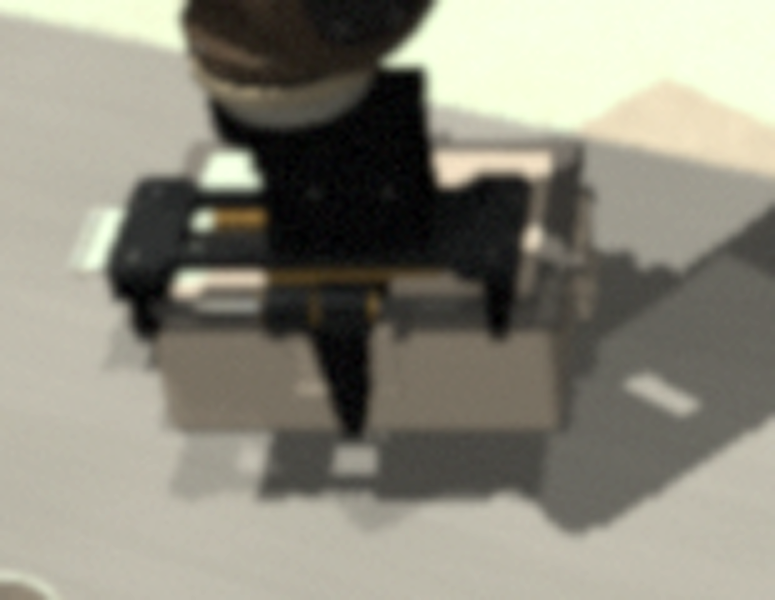

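The finger is at (350,430) in front of the back flap and contact is starting. A little more.

```bash
python3 -m pendant '[[0,2,0,0],[0,3,0,0],[0,3,0,0]]';  python3 -c "
from h import *
to()"; python3 -m pendant '[[0,-10,0,0],[0,-25,-3,0],[0,-36,-30,0],[0,-36,-80,0],[0,-36,-100,0],[0,-36,-100,0]]'; python3 -c "
from h import *
look('b2')
to((0,-137,110))"
```

```text
t: 12.2
eef_pos: [631.7, -147.3, 40.8]
tcp_rot: [3.135, 0.004, -1.206]
ft_force: [6.4, 2.3, -2.0]
opening: 0.006
t 12.2 box xyz [87.4 -1.6 28.8] turn 0.04 F [ 6.4  2.3 -2. ] open 0.01
t: 12.95
eef_pos: [667.2, -134.5, 142.3]
tcp_rot: [3.138, 0.002, -1.205]
ft_force: [-0.6, -0.2, -0.5]
opening: 0.007
t 13.05 box xyz [124.   -1.7 127.8] turn 0.05 F [ 0.9 -0.3  0.4] open 0.0
(0, -137, 110) [135.3 124.   18. ]
```

View pics/b2s.png

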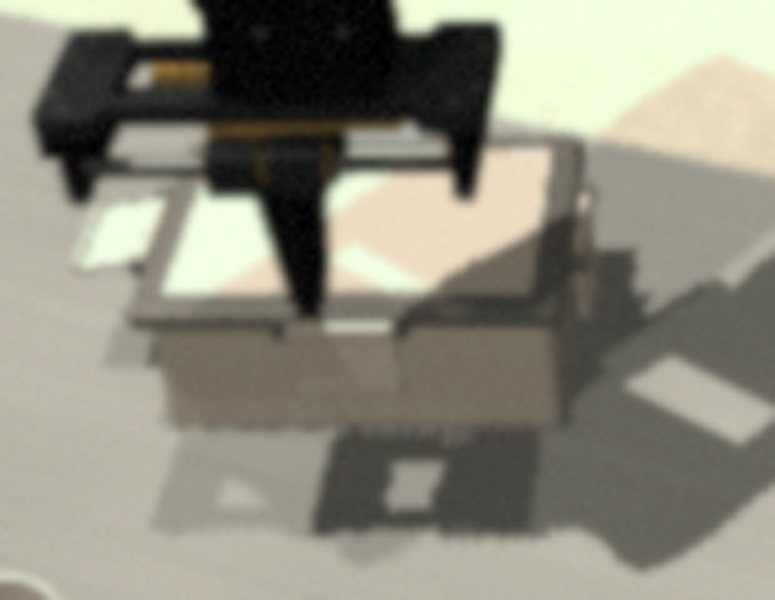

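View pics/b2t.png

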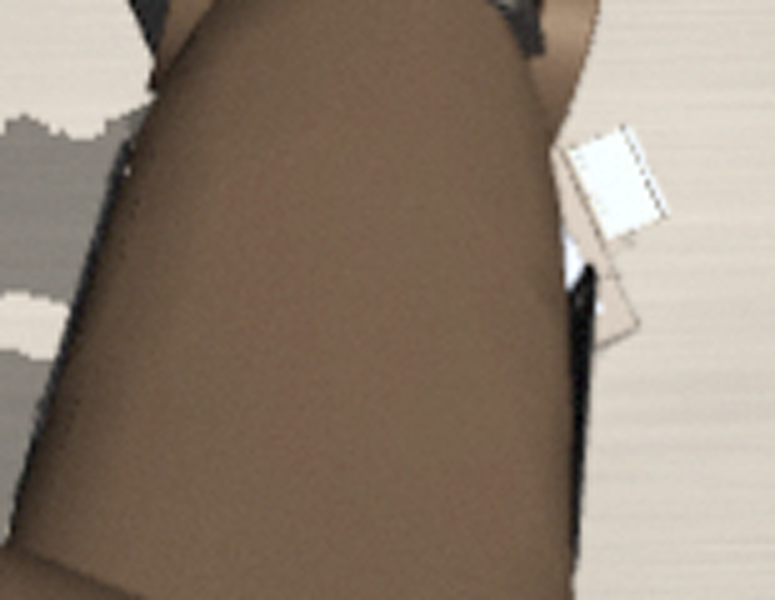

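The back flap hangs flat against the wall around (360,350). Last is the right clip.

```bash
python3 -m pendant '[[30,25,3,0],[65,55,8,0],[100,90,12,0],[135,124,15,0],[135,124,18,0],[135,124,18,0]]'; python3 -c "
from h import *
to((0,-136,30))"
```

```text
t: 13.8
eef_pos: [598.0, -304.1, 120.6]
tcp_rot: [3.133, 0.007, -1.206]
ft_force: [-0.2, 0.9, 0.3]
opening: 0.005
t 13.8 box xyz [  -0.  -136.1  108.6] turn 0.03 F [-0.2  0.9  0.3] open 0.0
(0, -136, 30) [ 0.4 -0.7 78.6]
```

```bash
python3 -m pendant '[[0,0,15,0],[0,0,25,0],[0,0,35,0],[0,0,45,0],[0,0,55,0],[0,0,67,0],[0,0,79,0],[0,0,79,0]]'; python3 -m pendant '[[-5,0,0,0],[-10,0,0,0],[-13,0,0,0],[-13,0,0,0],[-13,0,0,0]]';  python3 -c "
from h import *
to()"; python3 -m pendant '[[-3,0,0,0],[-3,0,0,0],[-3,0,0,0]]'; python3 -c "
from h import *
to();look('r1')"
```

```text
t: 14.8
eef_pos: [596.6, -303.6, 40.3]
tcp_rot: [3.132, 0.008, -1.206]
ft_force: [-0.2, 0.6, 0.3]
opening: 0.001
t: 15.42
eef_pos: [592.3, -291.7, 40.8]
tcp_rot: [3.133, 0.007, -1.206]
ft_force: [1.1, -2.5, 0.2]
opening: 0.008
t 15.43 box xyz [  -0.9 -122.4   28.8] turn 0.02 F [ 1.1 -2.5  0.2] open 0.01
t: 15.8
eef_pos: [591.5, -289.2, 41.2]
tcp_rot: [3.133, 0.006, -1.206]
ft_force: [1.4, -5.7, 0.2]
opening: 0.006
t 15.8 box xyz [  -0.7 -119.8   29.2] turn 0.02 F [ 1.4 -5.7  0.2] open 0.01
```

View pics/r1s.png

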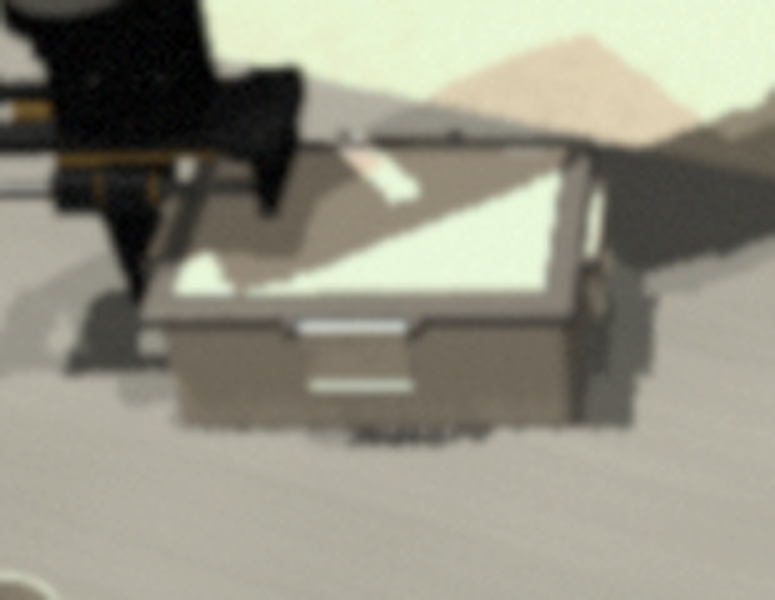

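The box shifted slightly along with the push, so the right flap is against its stop. I'll retreat and move clear to check all the clips.

```bash
python3 -m pendant '[[10,0,0,0],[25,0,-3,0],[36,0,-30,0],[36,0,-80,0],[40,40,-100,0],[60,100,-110,0],[100,160,-110,0],[140,210,-110,0]]'; python3 - <<'E'
from h import *
to();look('e')
E
```

```text
t: 16.9
eef_pos: [451.6, -486.5, 152.8]
tcp_rot: [3.134, 0.006, -1.206]
ft_force: [0.8, -1.3, 0.8]
opening: 0.002
t 16.9 box xyz [-201.8 -254.2  140.8] turn 0.02 F [ 0.8 -1.3  0.8] open 0.0
```

View pics/es.png

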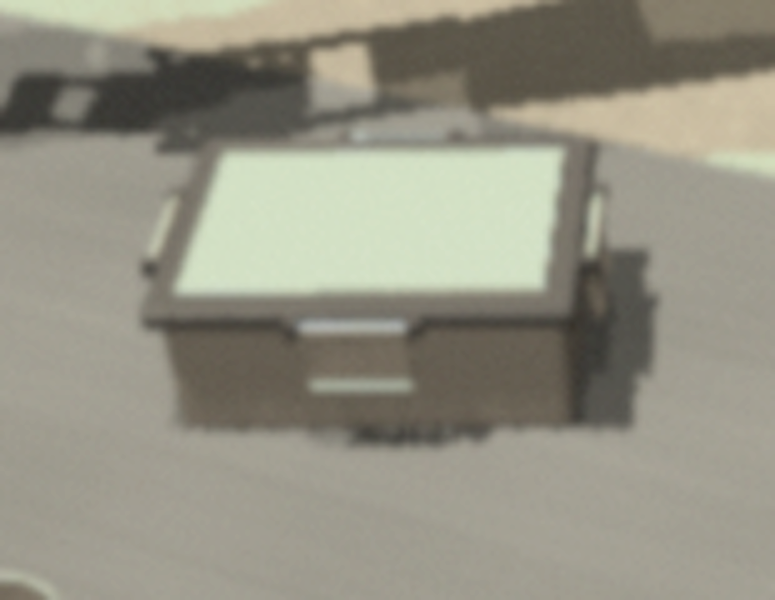

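View pics/et.png

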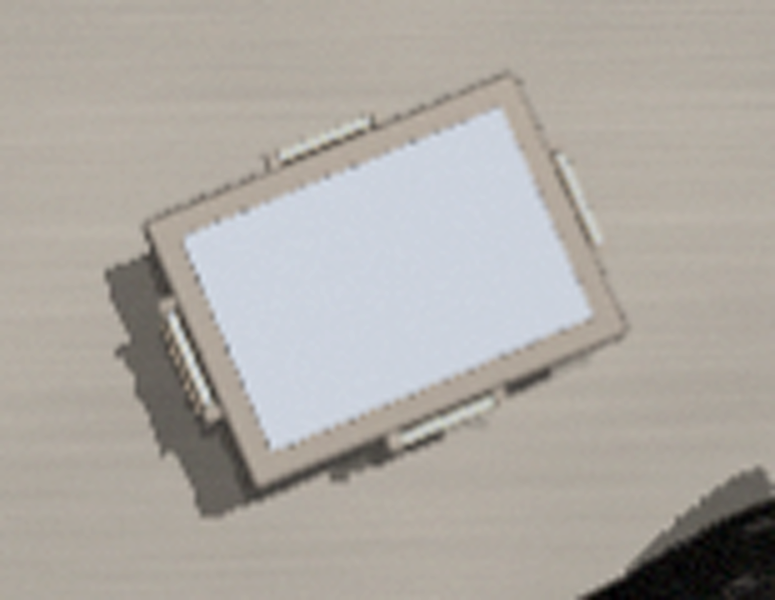

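All four flaps now show only as thin strips at the lid edge: top view (325,140), (578,198), (445,420) and (190,365). I'll check the tip positions against the model.

```bash
python3 - <<'E'
from h import *
from cell import vision,env
top=vision.read_camera("top");sc=vision.read_camera("scene")
ot=np.array([[148,225],[513,72],[627,328],[258,487]])/5+[245,140]
os=np.array([[573,322],[145,322],[205,145],[597,145]])/5+[105,125]
qt,_=fit([(top,ot)]);qs,_=fit([(sc,os)]);print(qt,qs)
for s in('front','back','left','right'):
    for a in(1.2,1.4,1.6,1.83):
        f=lambda p,q,o:((proj(p,box(q,clip(s,a)))-o)*5).reshape(2,2,2).mean(1).round(0).tolist()
        print(s,a,'top hinge,tip',f(top,qt,[245,140]),'scene',f(sc,qs,[105,125]))
print([ (d["confidence"],(np.array(top["R"]).T@(np.array(d["at"])-top["t"])).round(0)) for d in vision.find_in(top,"small_box")])
E
```

```text
[ 5.47356670e+02 -1.77445494e+02  3.71439671e-01] [ 5.53015247e+02 -1.69103704e+02  3.58680583e-01]
front 1.2 top hinge,tip [[448.0, 419.0], [453.0, 460.0]] scene [[404.0, 148.0], [416.0, 170.0]]
front 1.4 top hinge,tip [[448.0, 419.0], [447.0, 449.0]] scene [[404.0, 148.0], [415.0, 182.0]]
front 1.6 top hinge,tip [[448.0, 419.0], [441.0, 437.0]] scene [[404.0, 148.0], [414.0, 193.0]]
front 1.83 top hinge,tip [[448.0, 419.0], [434.0, 422.0]] scene [[404.0, 148.0], [412.0, 204.0]]
back 1.2 top hinge,tip [[324.0, 138.0], [300.0, 111.0]] scene [[356.0, 338.0], [357.0, 416.0]]
back 1.4 top hinge,tip [[324.0, 138.0], [304.0, 124.0]] scene [[356.0, 338.0], [360.0, 413.0]]
back 1.6 top hinge,tip [[324.0, 138.0], [309.0, 136.0]] scene [[356.0, 338.0], [363.0, 407.0]]
back 1.83 top hinge,tip [[324.0, 138.0], [315.0, 151.0]] scene [[356.0, 338.0], [366.0, 397.0]]
left 1.2 top hinge,tip [[190.0, 360.0], [148.0, 380.0]] scene [[599.0, 237.0], [646.0, 284.0]]
left 1.4 top hinge,tip [[190.0, 360.0], [159.0, 376.0]] scene [[599.0, 237.0], [634.0, 290.0]]
left 1.6 top hinge,tip [[190.0, 360.0], [171.0, 371.0]] scene [[599.0, 237.0], [620.0, 294.0]]
left 1.83 top hinge,tip [[190.0, 360.0], [185.0, 365.0]] scene [[599.0, 237.0], [604.0, 296.0]]
right 1.2 top hinge,tip [[578.0, 197.0], [600.0, 190.0]] scene [[166.0, 239.0], [135.0, 286.0]]
right 1.4 top hinge,tip [[578.0, 197.0], [587.0, 195.0]] scene [[166.0, 239.0], [149.0, 291.0]]
right 1.6 top hinge,tip [[578.0, 197.0], [574.0, 201.0]] scene [[166.0, 239.0], [163.0, 295.0]]
right 1.83 top hinge,tip [[578.0, 197.0], [560.0, 207.0]] scene [[166.0, 239.0], [179.0, 297.0]]
[(0.85, array([511., 197.,  72.]))]
```

```bash
python3 -c "
from cell import job
print(job.job_done())"
```

```text
the job is handed in; nothing more can be done
None
```

I pushed down all four side clips of the large box with the closed fingers, in the order front, left, back, right. Each was pressed down and then pushed in against its stop, with about 6 to 11 N at the end. The job was handed in at about 17 s, with the arm well clear of both boxes; no verdict is reported.

- **Clips:** in the last pictures every flap shows only as a thin strip at the lid edge. This fits the model at about 1.6 rad or more, and looks close to 1.83; I could not measure the angle more finely. The right flap is the least certain, because its tip is hidden from both cameras.
- **Large box:** it stands upright and has moved only a few millimetres. The two cameras disagree on its absolute position by about 10 mm (about 7 mm at the start), but each on its own shows a small shift.
- **Small box:** it was not approached, and it is still where it was to within 2 mm.

During the left push I misjudged the gap because the fingertips taper, so I went in further in small steps until contact. The box slid about 3 mm there.

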